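# Load a label roll into the spring-cup dispenser

### The arm

A 7-joint arm with a two-finger parallel gripper is mounted at the origin on a cart in front of the work surface, level with it; the furniture and walls round the work are solid. World frame = base frame: x ahead of the robot, y to its left, z up, the work surface at z = 0. Lengths are in m, angles in rad, forces in N, time in s.
With the tool pointing down it reaches from about 0.35 to 0.9 m from the base axis. Payload 19.9 kg.
Tool frame: the origin (TCP) lies midway between the tips of the shut fingers; the grasp point (between the pads) lies 19 mm behind it; z points along the fingers, y is the line along which they close (so a half turn about z gives the same grasp; the last joint's range is limited). The gripper opens to 85 mm and grips with 20 to 120 N. Pads are 22 mm wide; open, the fingers measure 114 mm over their backs; the gripper's body (76 mm by 85 mm) begins 54 mm behind the grasp point. The pads swing forward as they close: fully open they stand 13 mm farther back than shut.
Start: joints at [-1.218, 0.417, -0.01, 1.614, 0.005, 1.111, -0.053], TCP at [0.24, 0.577, 0.231] pointing down, gripper open.
Joint ranges: [-2.81, 2.81], [-0.39, 2.02], [-1.27, 1.25], [0.06, 2.57], [-1.19, 4.33], [0.19, 2], [-2.82, 2.82]. Speed limits (rad/s): [1.89, 1.89, 2.39, 2.39, 3.01, 3.01, 3.01].

### API

Orientations are given as a unit quaternion [w, x, y, z].
In Python, from plant import telemetry, grab_frame, workorder, nets gives the robot as it stands. The module is installed in compiled form; this text tells all that it offers.
- The arm moves only by the shell command python3 -m creep 'ROWS' [FORCE]. ROWS is JSON, a list that holds one entry, the list of rows, each a list of 5 numbers: the opening, from 0 (shut) to 1 (fully open), then the shift along the tool's x, y, z in units of 60 mm (1.0 is 60 mm), then the turn about the tool's z in units of 10 degrees (1.0 is 10 degrees). A call has exactly 10 rows; each row shifts and turns the commanded pose from where the row before left it, along the tool's axes as they then stand; what a row does not reach is not made up. A row lasts 1/8 s, in which the tool goes at most 62.5 mm and 10.7 degrees, less where a joint would pass 70% of its speed; a pose out of reach is approached as far as the arm can. A call is refused whole if a number of a shift passes 1 or a number of a turn 1, either way. A call with a gripper value outside its range is refused whole. The fingers move at their own pace and stop on an object; FORCE is the grip in N (left out, the last holds). Time passes only in rows, so rows that do not move let the fingers close, or fill a call up. It gives the time, the measured TCP pose, the force, the opening and the grip force at its end, in the units of the state.
- telemetry.read_state(): the state, without advancing time (a new reading comes with each control period).
- grab_frame(name): name is "scene" or "top" or "wrist"; returns a dict with "img" (384x512x3 uint8, red, green, blue), "vertical_fov" (degrees; the focal length in pixels is half the picture's height over the tangent of half this angle, whatever the lens; pixels are square), "cx", "cy" (the principal point, pixels), "R" (3x3) and "t" (3): a world point X has camera coordinates R X + t. Camera axes: x right, y down, z forward; pixel columns grow to the right and rows downward; lengths in m; the calibration is good to about 2 mm. A picture is of the moment at which its call begins. There is no depth.
- workorder.hand_in(): hands the job in; it is judged then, once.
Trained networks look in the newest picture that a camera, given by its name, has taken for a name from the list of things; names that differ only in an ending like _2 or _b are one class to them, and where a whole thing is asked for, a point or a joint stands for the part that bears it (a point fixed in the world has none). Each returns a list of dicts, best first, with "conf" (0 to 1); they miss things now and then, are a little off and sometimes report something else, mostly with a low value. They report only what shows in the picture. A call takes as long as a camera call. They do not tell look-alikes from the thing itself.
- nets.spot_in(label, camera): "point" ([x, y, z] in m, in world coordinates, good to about 4 mm: the middle of the surface that is visible of it).
- nets.regions_of(label, camera): "mask" (384x512 bool, what is visible of it).
- nets.mark_of(label, camera): "point" ([x, y, z] in m, in world coordinates, good to about 4 mm: a listed point, or the origin of a listed thing).
The state is a dict: "time_s": time; "joint_pos": joint angles; "joint_velocities": joint speeds; "joint_torque": joint torques, N m; "ee_pos": TCP position; "tool_rot": TCP orientation; "ft_force": force on the tool from outside, world axes, zero at the start; "torque": the same for the moment, N m; "grip_width": finger opening in m; "grip_force": force on a finger pad.
Only numpy, scipy, OpenCV 4.12 (cv2) and the standard library are available. Lean on these libraries where they do the work, as an engineer would, in place of code of your own. Each camera call takes 0.05 s, during which the arm holds its last target. There are 200 camera calls.

### The job

Put the fresh label roll into the label dispenser: lift it off its stand by the paper, press one end of its axle into the spring-loaded cup, tip the other end down level with the socket and let the spring carry it home, so that the axle sits level in cup and socket. Feel for the cup and push it back only as far as the other end needs to clear; do not drive the cup onto its stop or force the axle against the dispenser, and leave the things around it where they stand.

Things in the scene. Friction and masses are not known exactly. Their poses are not given: they have to be found in the camera images.
- roll: Fresh roll of white labels on a steel axle: paper 61 mm diameter, 40 mm wide, grey hubs (33 mm diameter) out to 28 mm each side of the middle, axle 12 mm diameter, 160 mm long over its ball-shaped ends (both alike). 0.15 to 0.31 kg. Origin mid-axle, y along the axle. It waits with its axle level in the stand's notches; grip it across the paper, firmly.
- dispenser: Label dispenser, fixed: bed 155 x 222 mm, 10 mm high, with a peel edge up to 29 mm high at its front (-x), 70 to 95 mm from the axle. On the bed a steel carrier with a socket (-y end) and a spring cup (+y end). The carrier with both is clamped anywhere within 12 mm either way in y of its middle setting; not measured, so feel for the cup. Origin on the worktop below point seat_nominal; z up.
- seat_nominal (a point): Middle of the axle of a loaded roll for the carrier's middle setting, 52 mm above the worktop; axes as the dispenser's, the loaded axle lies level along y. The roll then clears the carrier's floor (14 mm high) by 7 mm. Fixed to the bed: it does not show the carrier's setting. Pressing the held roll on the dispenser with more than 22 N does damage.
- cup_nominal (a point): Centre of the free cup's mouth, middle setting (y = +68 mm). White plastic cup facing -y: bore 15 mm wide, 9 mm deep, flared to 22 at the mouth, 29 outside. Pushed +y it sinks into a grey sleeve (38 mm diameter, 14 mm behind the mouth) and meets a hard stop at 15 mm. Spring 4.2 N at first push, +0.7 N per mm, 14.7 N at the stop. Loaded roll: 3.5 mm in.
- socket_nominal (a point): Centre of the fixed socket's mouth, middle setting (y = -71 mm). White plastic, facing +y: blind bore 15 mm wide, 9.5 mm deep, flared to 21 at the mouth, 28 outside; its cheek is 64 mm high. The axle must go in slanting, cup end low (12 to 15 degrees clears the socket); its far end passes down in front of the socket only with the cup pushed back about 13 mm.
- stand: Spare-roll stand, fixed, sheet steel: foot 90 x 130 mm, upright end plates at y = -55 and +55 mm (46 mm wide, 57 mm high, 4 mm thick) with 15 mm wide notches in which the axle rests, its middle line 46 mm above the worktop. Origin at the centre of its underside, z up, y along the resting axle.
- spare_roll: A bare label roll without axle, standing on its end as a bystander, 61 mm diameter, 40 mm high; origin centre of its underside.
- cream_tub: A white tub with lid, bystander, 79 mm wide, 65 mm high; origin centre of its underside.
- kitchen_timer: A flat white kitchen timer, bystander, 70 x 70 x 20 mm; origin centre of its underside.
Not all that is in view belongs to the job. Leave any blue look-alike of the roll alone.

How it is judged:
On the way:
1. one end of the axle presses into the spring cup with the other end still raised (contact force between roll and dispenser above 3 N and angle between the y axis of roll and the y axis of dispenser, either way round above 0.1 rad and horizontal distance between roll and dispenser below 0.04 m), for 0.1 s.
At the end, for the whole second after the job is handed in: The roll hangs at rest between cup and socket, let go: middle of the axle 47 to 56 mm above the worktop, within 5 mm in x and 16 mm in y of the dispenser's origin, axle within 0.05 rad of the dispenser's y axis (z of roll in the frame of dispenser between 0.047 and 0.056 m and x of roll in the frame of dispenser between -0.005 and 0.005 m and y of roll in the frame of dispenser between -0.016 and 0.016 m and angle between the y axis of roll and the y axis of dispenser, either way round below 0.05 rad and linear speed of roll below 0.01 m/s); the robot touches nothing.
It fails at once if the gripped roll is pressed on the dispenser with more than 22 N (contact force between roll and dispenser above 22 N and contact force between the fingers and roll above 10 N).
It fails at once if a bystander is moved more than 20 mm (distance of any of spare_roll, cream_tub, kitchen_timer from where it was at the start of the episode above 0.02 m).
It also fails if it takes over 58 s, if anything falls off the work surface, if the arm or the gripper's body presses on something with over 40 N, if the wrist force passes 120 N, or if a joint passes its speed limit or range.

## Working session

There is one attempt and no reset: what is moved stays moved. The work goes in short steps, Python scripts to look and compute and a shell command to move; the robot and the scene stay as the last step left them, time stands still between calls to the robot, and variables do not carry over. Pictures are saved under pics/ and viewed, at most 10 in all, crops included, and the job is handed in when it is done.

```bash
mkdir -p pics
cat > h.py <<'E'
import numpy as np, cv2
from scipy.spatial.transform import Rotation as Ro
from plant import telemetry, grab_frame, workorder, nets
def st():
    s=telemetry.read_state(); q=s['tool_rot']; return s,np.array(s['ee_pos']),Ro.from_quat([q[1],q[2],q[3],q[0]]).as_matrix()
def proj(f,X):
    h=f['img'].shape[0]; fl=h/2/np.tan(np.radians(f['vertical_fov'])/2); c=np.array(f['R'])@np.array(X)+f['t']; return np.array([f['cx']+fl*c[0]/c[2],f['cy']+fl*c[1]/c[2]])
def back(f,uv,z):
    h=f['img'].shape[0]; fl=h/2/np.tan(np.radians(f['vertical_fov'])/2); R=np.array(f['R']);C=-R.T@np.array(f['t']); d=R.T@np.array([(uv[0]-f['cx'])/fl,(uv[1]-f['cy'])/fl,1]); return C+d*(z-C[2])/d[2]
def save(n,im): cv2.imwrite('pics/'+n,im[:,:,::-1])
E
python3 - <<'E'
from h import *
s,p,R=st(); print(s['time_s'],p,R.round(3).tolist(),s['grip_width'],np.round(s['ft_force'],2))
ims=[]
for c in ['scene','top']:
    f=grab_frame(c); ims.append(f['img'])
    for l in ['roll','stand','dispenser','seat_nominal','cup_nominal','socket_nominal','spare_roll','cream_tub','kitchen_timer']:
        for d in nets.mark_of(l,c)[:3]: print(c,l,round(d['conf'],2),np.round(d['point'],4),proj(f,d['point']).round())
save('s.png',ims[0]);save('t.png',ims[1])
E
```

```text
0.0 [0.24021935 0.57660349 0.23065752] [[-0.923, 0.385, -0.0], [0.385, 0.923, -0.001], [-0.0, -0.001, -1.0]] 0.08536797421083857 [-0.41 -0.16  0.41]
scene roll 0.9 [0.466  0.1516 0.0504] [165. 205.]
scene roll 0.69 [0.783  0.2403 0.0327] [232. 127.]
scene roll 0.39 [ 0.4605 -0.0421  0.0502] [225. 256.]
scene stand 0.93 [0.4681 0.1629 0.0035] [166. 214.]
scene dispenser 0.91 [ 0.4648 -0.1161 -0.0025] [254. 288.]
scene seat_nominal 0.88 [ 0.4585 -0.1211  0.057 ] [254. 278.]
scene cup_nominal 0.6 [ 0.4577 -0.0446  0.0497] [225. 258.]
scene socket_nominal 0.98 [ 0.4605 -0.1855  0.0541] [281. 299.]
scene spare_roll 0.64 [ 0.5834 -0.0984  0.0027] [282. 245.]
scene cream_tub 0.73 [0.6003 0.1486 0.0027] [210. 186.]
scene kitchen_timer 0.84 [ 0.7655  0.0712 -0.0026] [274. 167.]
top roll 0.81 [0.7801 0.2454 0.0294] [157. 132.]
top roll 0.74 [0.4673 0.1533 0.0451] [191. 267.]
top stand 0.57 [ 0.4638  0.1576 -0.0018] [192. 267.]
top dispenser 0.84 [ 4.603e-01 -1.128e-01  4.000e-04] [306. 270.]
top seat_nominal 0.82 [ 0.4646 -0.1117  0.0491] [308. 270.]
top cup_nominal 0.69 [ 0.4591 -0.0387  0.0491] [276. 272.]
top socket_nominal 0.6 [ 0.4685 -0.1853  0.0523] [341. 269.]
top spare_roll 0.61 [ 0.5874 -0.1016  0.0019] [302. 216.]
top spare_roll 0.4 [ 4.595e-01 -1.171e-01  1.000e-04] [308. 270.]
top cream_tub 0.65 [ 0.5969  0.1497 -0.002 ] [197. 211.]
top kitchen_timer 0.61 [ 0.7739  0.0751 -0.0016] [230. 139.]
```

View pics/s.png

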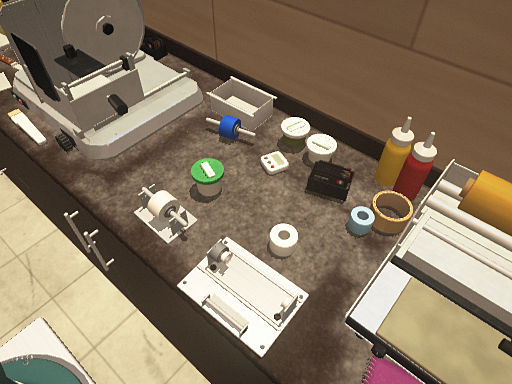

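View pics/t.png

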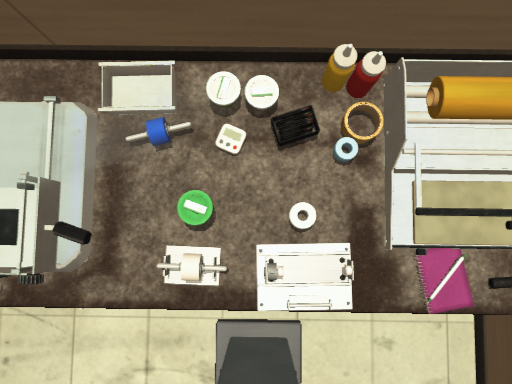

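The picture shows four things that could pass for the roll (scene / top pixels):
- **White roll on stand:** (165,205) / (191,267). It matches the description, so this is my choice.
- **Blue roll with axle:** (230,127) / (157,132). This is the look-alike and stays where it is.
- **Spare bare roll:** (283,240) / (302,216).
- **Light-blue ring:** (361,221).

The dispenser is at (250,290) / (305,275), with the cup on the left (+y) and the socket on the right. I'll move the wrist camera over the stand and check the choice close up.

```bash
python3 -m creep '[[[1,-0.6,-0.5,0,0],[1,-0.6,-0.5,0,0],[1,-0.6,-0.5,0,0],[1,-0.6,-0.5,0,0],[1,-0.6,-0.5,0,0.9],[1,-0.6,-0.5,0,0.9],[1,-0.6,-0.4,0,0.9],[1,-0.6,-0.2,0,0.9],[1,-0.6,0,0,0.9],[1,-0.3,0,0,0.9]]]'
python3 - <<'E'
from h import *
s,p,R=st(); print(p,R.round(3).tolist(),np.round(s['joint_pos'],2))
f=grab_frame('wrist'); save('w1.png',f['img']); print(-np.array(f['R']).T@f['t'])
for l in ['roll','stand','dispenser','seat_nominal','cup_nominal','socket_nominal']:
    for d in nets.mark_of(l,'wrist')[:2]: print(l,round(d['conf'],2),np.round(d['point'],4),proj(f,d['point']).round())
E
```

```text
time_s: 2.25
ee_pos: [0.4161, 0.199, 0.2315]
tool_rot: [0.0, 0.623, 0.782, 0.0]
ft_force: [0.5, 0.7, -0.3]
grip_width: 0.0855
grip_force: 0.0
[0.41609517 0.19895384 0.23153058] [[-0.225, 0.974, 0.001], [0.974, 0.225, 0.0], [-0.0, 0.001, -1.0]] [-0.8   0.12  0.31  2.01 -0.04  1.01 -0.24]
[0.39935799 0.27228389 0.37461116]
roll 0.91 [0.4667 0.1512 0.0401] [287. 212.]
stand 0.84 [ 0.4619  0.1561 -0.0026] [281. 196.]
seat_nominal 0.2 [0.4662 0.1502 0.0399] [287. 212.]
cup_nominal 0.59 [ 0.458  -0.0471  0.0546] [245. 347.]
```

View pics/w1.png

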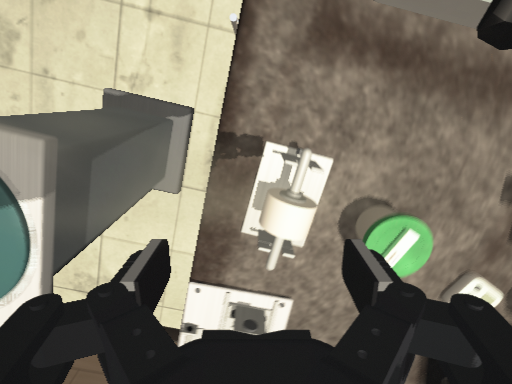

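The wrist picture shows the white roll on its stand: paper at (288,212), axle ends near (307,152) and (271,270). The choice is confirmed. Next I compute the axle line.

Run:
```python
from h import *
f=grab_frame('wrist')
a=back(f,(307,153),.046);b=back(f,(271,269),.046);print(a,b,(a+b)/2,np.linalg.norm(a-b),np.degrees(np.arctan2(-(a-b)[0],(a-b)[1])))
m=nets.regions_of('stand','wrist')[0]['mask'].astype(np.uint8); m2=nets.regions_of('roll','wrist')[0]['mask'].astype(np.uint8)
r=cv2.minAreaRect(cv2.findNonZero(m|m2)); print([back(f,q,0).round(3) for q in cv2.boxPoints(r)])
# refine roll: axle centreline from roll mask, extremes
ys,xs=np.nonzero(m2); P=np.array([back(f,(x,y),.046)[:2] for x,y in zip(xs,ys)])
for s in range(10):
    pass
c=P.mean(0);w,v=np.linalg.eigh(np.cov((P-c).T));d=v[:,1]*np.sign(v[1,1]);t=(P-c)@d;n=(P-c)@np.array([-d[1],d[0]])
print('mask',c,t.min(),t.max(),c+d*(t.min()+t.max())/2,'yaw',np.degrees(np.arctan2(-d[0],d[1])))
for lo,hi in [(t.min()+.003,t.min()+.02),(t.max()-.02,t.max()-.003)]:
    k=(t>lo)&(t<hi); print(c+d*t[k].mean()+np.array([-d[1],d[0]])*n[k].mean())
```

```text
[0.46763977 0.22995335 0.046     ] [0.46532883 0.076165   0.046     ] [0.4664843  0.15305917 0.046     ] 0.15380570916448888 -0.8609035694873162
[array([0.411, 0.053, 0.   ]), array([0.425, 0.231, 0.   ]), array([0.513, 0.224, 0.   ]), array([0.511, 0.04 , 0.   ])]
mask [0.46592283 0.15445164] -0.08141221482957646 0.07795505312580092 [0.46590932 0.15272311] yaw -0.44781642926498627
[0.46380445 0.08465709]
[0.46746095 0.22069444]
```

```bash
python3 -m creep '[[[1,0,0,0,0.7],[1,0,0,0,0.7],[1,-0.27,0.28,0,0],[1,-0.27,0.28,0,0],[1,-0.23,0.27,0.2,0],[1,0,0,0.5,0],[1,0,0,0.5,0],[1,0,0,0.5,0],[1,0,0,0.4,0],[1,0,0,0,0]]]' 60
python3 - <<'E'
from h import *
s,p,R=st(); print(p,R.round(3).tolist())
for c in ['wrist','scene','top']:
  f=grab_frame(c)
  for l in ['roll','cup_nominal','socket_nominal','dispenser']:
    for d in nets.mark_of(l,c)[:1]: print(c,l,round(d['conf'],2),np.round(d['point'],4),proj(f,d['point']).round())
E
```

```text
time_s: 4.0
ee_pos: [0.4637, 0.1536, 0.1041]
tool_rot: [-0.0, 0.711, 0.704, -0.001]
ft_force: [0.9, 1.1, 0.4]
grip_width: 0.0855
grip_force: 0.0
[0.46368094 0.15360432 0.10414013] [[0.01, 1.0, -0.003], [1.0, -0.01, -0.002], [-0.002, -0.003, -1.0]]
wrist roll 0.6 [0.4652 0.1521 0.0413] [258. 205.]
wrist dispenser 0.26 [0.4655 0.1513 0.0405] [258. 206.]
scene roll 0.72 [0.4669 0.1534 0.0492] [164. 205.]
scene cup_nominal 0.57 [ 0.4614 -0.0441  0.0516] [226. 256.]
scene socket_nominal 0.68 [ 0.4632 -0.117  -0.0027] [253. 289.]
scene dispenser 0.76 [ 0.465  -0.1174 -0.0025] [254. 289.]
top roll 0.95 [0.469  0.1535 0.0459] [191. 266.]
top cup_nominal 0.88 [ 0.4569 -0.0419  0.0491] [277. 273.]
top socket_nominal 0.65 [ 0.4653 -0.1823  0.0516] [340. 270.]
top dispenser 0.75 [ 0.4564 -0.1161  0.0009] [308. 272.]
```

```bash
python3 -m creep '[[[1,0,0.04,0.25,0],[1,0,0,0.25,0],[1,0,0,0.25,0],[1,0,0,0.25,0],[1,0,0,0.25,0],[1,0,0,0,0],[0,0,0,0,0],[0,0,0,0,0],[0,0,0,0,0],[0,0,0,0,0]]]' 90
```

```text
time_s: 6.0
ee_pos: [0.4674, 0.154, 0.0312]
tool_rot: [0.0, 0.711, 0.703, 0.001]
ft_force: [-2.0, -1.1, 9.4]
grip_width: 0.0583
grip_force: 94.0
```

```bash
python3 -m creep '[[[0.9,0,0,0,0],[0.9,0,0,0,0],[0.9,0,0,0.08,0],[0.9,0,0,0.06,0],[0.9,0,0,0,0],[0,0,0,0,0],[0,0,0,0,0],[0,0,0,0,0],[0,0,0,0,0],[0,0,0,0,0]]]' 100
```

```text
time_s: 7.25
ee_pos: [0.467, 0.1538, 0.0223]
tool_rot: [-0.0, 0.711, 0.703, 0.0]
ft_force: [-3.1, -2.3, 9.4]
grip_width: 0.0589
grip_force: 104.7
```

```bash
python3 -m creep '[[[0,0,0,-0.15,0],[0,0,0,-0.2,0],[0,0,0,-0.25,0],[0,0,0,-0.25,0],[0,0,0,-0.25,0],[0,0,0,-0.25,0],[0,-0.4,0,-0.15,0],[0,-0.4,0,0,0],[0,-0.4,0,0,0],[0,0,0,0,0]]]'
python3 - <<'E'
from h import *
s,p,R=st(); print(p,R.round(3).tolist(),np.round(s['ft_force'],2),np.round(s['torque'],3))
im=[]
for c in ['wrist','scene','top']:
  f=grab_frame(c); im.append(f['img'])
  for l in ['roll','cup_nominal','socket_nominal','dispenser']:
    for d in nets.mark_of(l,c)[:1]: print(c,l,round(d['conf'],2),np.round(d['point'],4),proj(f,d['point']).round())
a=cv2.resize(im[1][130:370,100:340],(600,600));save('a.png',a); save('w2.png',im[0])
E
```

```text
time_s: 8.5
ee_pos: [0.4662, 0.0802, 0.1125]
tool_rot: [0.0, 0.712, 0.702, -0.0]
ft_force: [0.3, 0.4, -1.6]
grip_width: 0.0591
grip_force: 107.3
[0.46617758 0.08021936 0.11249548] [[0.013, 1.0, 0.0], [1.0, -0.013, -0.0], [-0.0, 0.0, -1.0]] [ 0.31  0.35 -1.56] [ 0.002  0.001 -0.015]
wrist roll 0.73 [0.4648 0.0777 0.1297] [253. 265.]
wrist dispenser 0.26 [ 5.858e-01 -9.490e-02 -2.000e-04] [369. 339.]
scene roll 0.93 [0.4643 0.0797 0.139 ] [180. 196.]
scene cup_nominal 0.67 [ 0.4587 -0.045   0.0515] [225. 257.]
scene socket_nominal 0.83 [ 0.4616 -0.1848  0.0562] [281. 298.]
scene dispenser 0.56 [ 0.4613 -0.1162 -0.0005] [253. 289.]
top roll 0.95 [0.7789 0.2453 0.0291] [157. 133.]
top cup_nominal 0.72 [ 0.4601 -0.0408  0.0482] [277. 271.]
top socket_nominal 0.61 [ 0.4626 -0.1843  0.0529] [341. 272.]
top dispenser 0.68 [ 0.4592 -0.1156 -0.002 ] [307. 270.]
```

View pics/a.png

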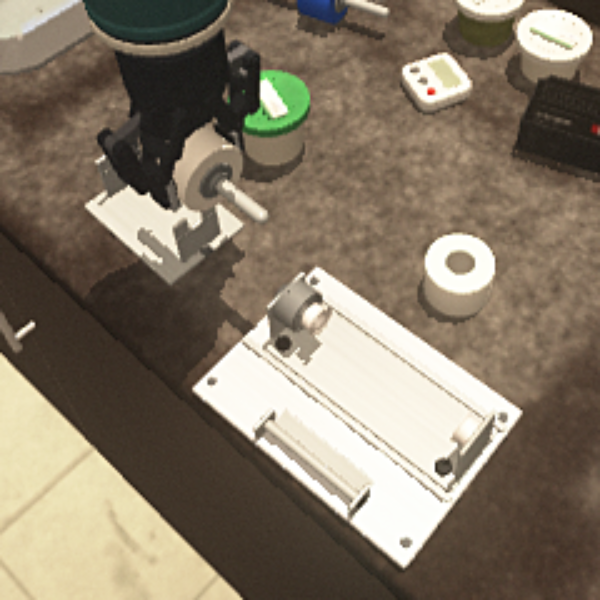

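View pics/w2.png

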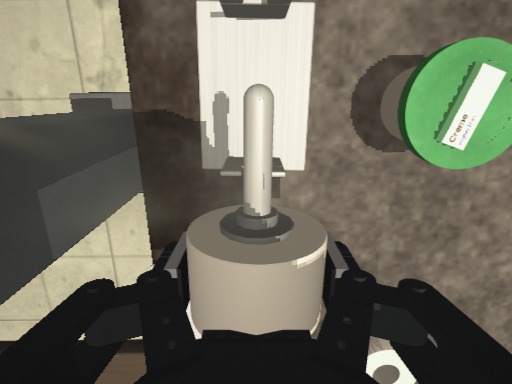

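The roll hangs level in the fingers, axle tip at (258,85) in the wrist picture. In the crop, the cup mouth is at about (318,316) and the socket at about (463,430), with nothing in front of the cup or beside the socket. A slant in the horizontal plane, which I can command exactly, will therefore serve for the slanted entry. Next: dispenser yaw and carrier setting.

Run:
```python
from h import *
f=grab_frame('wrist')
for z in (.128,.132,.136): print(z,back(f,(258,85),z))
print('proj expected tip/hubend for level axle', proj(f,(.4655,.1595,.1315)),proj(f,(.4655,.107,.1315)),'mid',proj(f,(.4655,.08,.1315)))
s=grab_frame('scene')
for uv in [(227.2,256.4),(285.2,302)]: print('scene',back(s,uv,.052))
t=grab_frame('top')
m=nets.regions_of('dispenser','top')[0]['mask'].astype(np.uint8)
b=cv2.boxPoints(cv2.minAreaRect(cv2.findNonZero(m))); print([back(t,q,.01)[:2].round(4) for q in b])
m=nets.regions_of('dispenser','scene')[0]['mask'].astype(np.uint8)
c=max(cv2.findContours(m,0,2)[0],key=cv2.contourArea); h=cv2.convexHull(c)[:,0]
P=np.array([back(s,q,.01)[:2] for q in c[:,0]],dtype=np.float32); r=cv2.minAreaRect(P);print(r,cv2.boxPoints(r))
C=np.vstack([cv2.resize(t['img'][235:315,245:365],(780,520))]); save('t2.png',C)
```

```text
0.128 [0.46804998 0.16191194 0.128     ]
0.132 [0.46801755 0.16175972 0.132     ]
0.136 [0.46798512 0.1616075  0.136     ]
proj expected tip/hubend for level axle [251.71907668  91.13112428] [253.51862795 213.80335742] mid [254.29118171 266.46698391]
scene [ 0.46187064 -0.04737054  0.052     ]
scene [ 0.462381  -0.1949691  0.052    ]
[array([0.5221, 0.007 ]), array([ 0.5258, -0.2242]), array([ 0.3686, -0.2233]), array([0.3648, 0.0046])]
((0.44201013445854187, -0.09919910132884979), (0.15651175379753113, 0.23154732584953308), 2.2395431995391846) [[ 0.35928988  0.01342809]
 [ 0.36833817 -0.21794239]
 [ 0.5247304  -0.2118263 ]
 [ 0.5156821   0.01954418]]
```

View pics/t2.png

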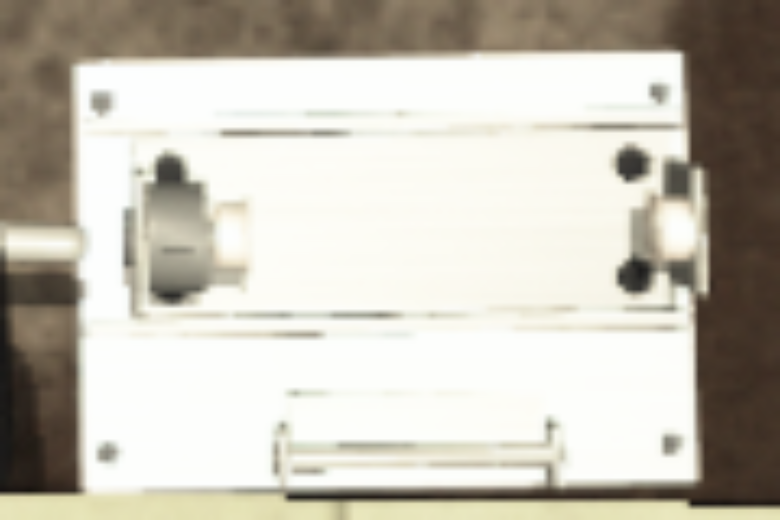

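The crop shows the carrier shifted to −y on its bed: cup mouth at about (248,242), socket mouth at about (648,231). I convert these to world coordinates.

Run:
```python
from h import *
t=grab_frame('top'); print(-np.array(t['R']).T@t['t'])
for n,x,y,z in [('cup',248,242,.06),('sock',648,231,.06),('edge1',75,65,.01),('edge2',683,52,.01),('e3',690,480,.01),('e4',82,490,.01),('car1',140,315,.014),('car2',675,305,.014),('c3',140,130,.014),('c4',690,125,.014)]: print(n,back(t,(245+x/6.5-.42,235+y/6.5-.42),z).round(4))
```

```text
[ 5.49463386e-01 -2.19375544e-04  1.00451990e+00]
cup [ 0.4606 -0.0539  0.06  ]
sock [ 0.4666 -0.1909  0.06  ]
edge1 [0.5184 0.0067 0.01  ]
edge2 [ 0.5266 -0.2139  0.01  ]
e3 [ 0.3744 -0.2157  0.01  ]
e4 [0.3672 0.0018 0.01  ]
car1 [ 0.4298 -0.018   0.014 ]
car2 [ 0.4365 -0.2098  0.014 ]
c3 [ 0.4956 -0.0172  0.014 ]
c4 [ 0.5006 -0.2155  0.014 ]
```

```bash
python3 -m creep '[[[0,-0.4,0.05,0,0],[0,-0.6,0.06,0,0],[0,-0.7,0.07,0,0],[0,-0.7,0.07,0,0],[0,-0.7,0.07,0,0],[0,-0.54,0.06,0,0],[0,0,0,0,-0.7],[0,0,0,0,-0.7],[0,0,0,0,-0.7],[0,0,0,0,0]]]'
```

```text
time_s: 10.8
ee_pos: [0.4866, -0.1369, 0.1119]
tool_rot: [-0.0, 0.571, 0.821, 0.0]
ft_force: [0.2, 0.0, -2.8]
grip_width: 0.0589
grip_force: 107.6
```

```bash
cat > g.py <<'E'
from h import *
d=np.array([-.035,.9994]);n=np.array([.9994,.035]);C=np.array([.4602,-.053])
s,p,R=st(); u=R[:2,0]; sl=np.degrees(np.arctan2(-u[0],u[1]))-2
B=p[:2]+.074*u; S=p[:2]-.074*u
F=np.array(s['ft_force']); 
print('t',s['time_s'],'p',p.round(4),'slant',sl.round(2),'B ax/lat mm',((B-C)@d*1e3).round(2),((B-C)@n*1e3).round(2),'S ax/lat',((S-C)@d*1e3).round(2),((S-C)@n*1e3).round(2),'zaxle',p[2]+.0237,'F ax',(F[:2]@d).round(2),'lat',(F[:2]@n).round(2),'z',F[2].round(2),'T',np.round(s['torque'],2),'w',s['grip_width'])
def goto(slant,ax,lat=0,z=None):
    "remaining turn (10deg) and shift (60mm) in tool axes as they stand, for B at ax,lat mm"
    y=np.radians(slant+2);u2=np.array([-np.sin(y),np.cos(y)]);T=C+ax/1e3*d+lat/1e3*n-.074*u2
    D=np.append(T,(p[2] if z is None else z))-p; print('goto',slant,ax,lat,'shift',(R.T@D/.06).round(3),'turn',round((sl-slant)/10,3))
E
python3 -c "
from g import *
goto(18,-16,0,.0283)"
```

```text
t 10.8 p [ 0.4866 -0.1369  0.1119] slant 18.33 B ax/lat mm -14.57 0.14 S ax/lat -155.07 46.67 zaxle 0.1356203989408405 F ax 0.0 lat 0.18 z -2.85 T [-0.04 -0.03 -0.01] w 0.05893629380066378
goto 18 -16 0 shift [-0.022 -0.017  1.394] turn 0.033
```

```bash
python3 -m creep '[[[0,-0.06,0,0,0],[0,0,0,0.3,0],[0,0,0,0.3,0],[0,0,0,0.3,0],[0,0,0,0.2,0],[0,0,0,0.15,0],[0,0,0,0.1,0],[0,0,0,0.05,0],[0,0,0,0,0],[0,0,0,0,0]]]'
python3 - <<'E'
from g import *
goto(18,-3,0,.0283);goto(18,0,0,.0283)
a=[]
for c,b in [('top',(235,315,245,365)),('scene',(200,320,190,340))]:
    f=grab_frame(c)['img']; a.append(cv2.resize(f[b[0]:b[1],b[2]:b[3]],None,fx=5,fy=5,interpolation=2))
a[0]=a[0][:,:600];a[1]=cv2.resize(a[1],(400,320)); 
o=np.zeros((600,800,3),np.uint8);o[:400,:400]=a[0][:,:400] if 0 else cv2.resize(a[0],(400,267)).copy().repeat(1,0)[:267].shape and np.pad(cv2.resize(a[0],(400,267)),((0,133),(0,0),(0,0)))
o[:320,400:]=a[1];save('b.png',o[:330])
E
```

```text
time_s: 12.05
ee_pos: [0.488, -0.1403, 0.0282]
tool_rot: [0.0, 0.571, 0.821, 0.0]
ft_force: [-0.3, 0.4, -2.2]
grip_width: 0.0589
grip_force: 107.6
t 12.05 p [ 0.488  -0.1403  0.0282] slant 18.38 B ax/lat mm -17.98 1.45 S ax/lat -158.44 48.09 zaxle 0.05192522924075427 F ax 0.36 lat -0.25 z -2.18 T [ 0.01 -0.   -0.  ] w 0.05885215081004447
goto 18 -3 0 shift [ 0.245  0.048 -0.001] turn 0.038
goto 18 0 0 shift [ 0.292  0.063 -0.001] turn 0.038
```

View pics/b.png

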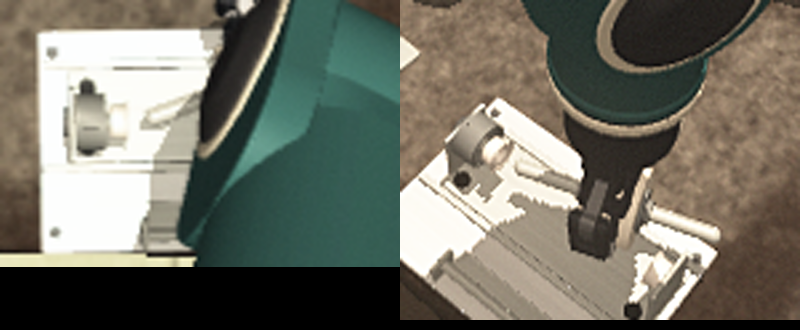

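Tip is at (143,123), about 11 mm from the cup mouth at (128,125) and in line with it. The far end is clear of the socket. I'll feed the tip in.

```bash
python3 -m creep '[[[0,0.06,0.015,0,0],[0,0.06,0.015,0,0],[0,0.06,0.015,0,0],[0,0.05,0.01,0,0],[0,0.03,0.01,0,0],[0,0.03,0.01,0,0],[0,0,0,0,0],[0,0,0,0,0],[0,0,0,0,0],[0,0,0,0,0]]]'
python3 -c "
from g import *
goto(18,3)"
```

```text
time_s: 13.4
ee_pos: [0.486, -0.1224, 0.0279]
tool_rot: [0.0, 0.571, 0.821, -0.0]
ft_force: [0.0, 0.5, -2.3]
grip_width: 0.0589
grip_force: 107.6
t 13.4 p [ 0.486  -0.1224  0.0279] slant 18.37 B ax/lat mm -0.04 0.05 S ax/lat -140.5 46.69 zaxle 0.05162636887442333 F ax 0.48 lat 0.03 z -2.35 T [-0.02 -0.04  0.01] w 0.058940674820750355
goto 18 3 0 shift [ 0.048  0.007 -0.   ] turn 0.037
```

```bash
python3 -m creep '[[[0,0.016,0.005,0,0],[0,0.016,0.005,0,0],[0,0.016,0.005,0,0],[0,0.016,0.005,0,0],[0,0,0,0,0],[0,0,0,0,0],[0,0,0,0,0],[0,0,0,0,0],[0,0,0,0,0],[0,0,0,0,0]]]'
python3 -c "
from g import *
goto(18,6)"
```

```text
time_s: 14.65
ee_pos: [0.4857, -0.1186, 0.0279]
tool_rot: [0.0, 0.571, 0.821, -0.0]
ft_force: [-2.4, -4.9, -1.8]
grip_width: 0.0588
grip_force: 107.5
t 14.65 p [ 0.4857 -0.1186  0.0279] slant 18.37 B ax/lat mm 3.75 -0.1 S ax/lat -136.72 46.52 zaxle 0.05163515369901614 F ax -4.83 lat -2.62 z -1.81 T [-0.9   0.29  0.19] w 0.05877298794957958
goto 18 6 0 shift [ 0.035  0.005 -0.   ] turn 0.037
```

Contact with the cup floor at about 5 N. I push it back gently.

```bash
python3 -m creep '[[[0,0.02,0.008,0,0],[0,0.02,0.008,0,0],[0,0.02,0.008,0,0],[0,0.02,0.007,0,0],[0,0.02,0.007,0,0],[0,0.02,0.007,0,0],[0,0.02,0.006,0,0],[0,0,0,0,0],[0,0,0,0,0],[0,0,0,0,0]]]'
python3 -c "
from g import *
goto(18,15.5)"
```

```text
time_s: 15.9
ee_pos: [0.4855, -0.1105, 0.028]
tool_rot: [0.0, 0.571, 0.821, -0.001]
ft_force: [-2.4, -10.5, -1.7]
grip_width: 0.0587
grip_force: 107.5
t 15.9 p [ 0.4855 -0.1105  0.028 ] slant 18.34 B ax/lat mm 11.85 0.04 S ax/lat -128.64 46.59 zaxle 0.05166189576444304 F ax -10.38 lat -2.75 z -1.72 T [-2.06  0.47  0.44] w 0.05873544138857982
goto 18 15.5 0 shift [ 0.058  0.011 -0.   ] turn 0.034
```

```bash
python3 -m creep '[[[0,0.015,0.003,0,0],[0,0.015,0.003,0,0],[0,0.015,0.003,0,0],[0,0.01,0.002,0,0],[0,0,0,0,0],[0,0,0,0,0],[0,0,0,0,0],[0,0,0,0,0],[0,0,0,0,0],[0,0,0,0,0]]]'
python3 -c "
from g import *
goto(18,16)"
```

```text
time_s: 17.15
ee_pos: [0.4854, -0.1075, 0.0281]
tool_rot: [0.001, 0.571, 0.821, -0.0]
ft_force: [-0.8, -12.5, -2.4]
grip_width: 0.059
grip_force: 107.5
t 17.15 p [ 0.4854 -0.1075  0.0281] slant 18.32 B ax/lat mm 14.86 -0.01 S ax/lat -125.65 46.48 zaxle 0.051792916392400225 F ax -12.44 lat -1.26 z -2.42 T [-2.42  0.15  0.37] w 0.05897862421680575
goto 18 16 0 shift [ 0.018 -0.001 -0.   ] turn 0.032
```

```bash
python3 -m creep '[[[0,0.01,0,0,0],[0,0.01,0,0,0],[0,0.002,-0.065,0,0.3],[0,0.002,-0.065,0,0.3],[0,0.002,-0.065,0,0.3],[0,0.002,-0.043,0,0.2],[0,0,0,0,0],[0,0,0,0,0],[0,0,0,0,0],[0,0,0,0,0]]]'
python3 -c "
from g import *
goto(3,16.2);goto(0,16.2)"
```

```text
time_s: 18.4
ee_pos: [0.4707, -0.11, 0.028]
tool_rot: [0.001, 0.647, 0.762, -0.001]
ft_force: [-3.1, -12.7, -2.6]
grip_width: 0.059
grip_force: 107.5
t 18.4 p [ 0.4707 -0.11    0.028 ] slant 7.31 B ax/lat mm 16.08 -0.87 S ax/lat -130.72 17.94 zaxle 0.051683098441848555 F ax -12.56 lat -3.56 z -2.61 T [-2.58  0.61  0.31] w 0.05895469202252281
goto 3 16.2 0 shift [ 0.004 -0.078  0.   ] turn 0.431
goto 0 16.2 0 shift [ 0.01  -0.142  0.   ] turn 0.731
```

```bash
python3 -m creep '[[[0,0.003,-0.035,0,0.15],[0,0.002,-0.035,0,0.14],[0,0.002,-0.033,0,0.14],[0,0,0,0,0],[0,0,0,0,0],[0,0,0,0,0],[0,0,0,0,0],[0,0,0,0,0],[0,0,0,0,0],[0,0,0,0,0]]]'
python3 -c "
from g import *
goto(0,16.4,-1.5);goto(0,16.4,-2)"
```

```text
time_s: 19.65
ee_pos: [0.4648, -0.1104, 0.028]
tool_rot: [0.001, 0.676, 0.737, -0.0]
ft_force: [-2.1, -12.8, -2.0]
grip_width: 0.0588
grip_force: 107.5
t 19.65 p [ 0.4648 -0.1104  0.028 ] slant 3.0 B ax/lat mm 16.34 -1.32 S ax/lat -131.46 6.41 zaxle 0.05173273273047978 F ax -12.72 lat -2.58 z -2.0 T [-2.66  0.41  0.26] w 0.058788012935818826
goto 0 16.4 -1.5 shift [ 0.003 -0.067 -0.   ] turn 0.3
goto 0 16.4 -2 shift [ 0.003 -0.076 -0.   ] turn 0.3
```

```bash
python3 -m creep '[[[0,0.005,-0.025,0,0.1],[0,0.001,-0.025,0,0.1],[0,0.001,-0.02,0,0.1],[0,0,0,0,0],[0,0,0,0,0],[0,0,0,0,0]]]' 2>&1 | tail -1; python3 -m creep '[[[0,0.005,-0.025,0,0.1],[0,0.001,-0.025,0,0.1],[0,0.001,-0.02,0,0.1],[0,0,0,0,0],[0,0,0,0,0],[0,0,0,0,0],[0,0,0,0,0],[0,0,0,0,0],[0,0,0,0,0],[0,0,0,0,0]]]'
python3 -c "
from g import *
goto(0,6.5,-1.5)"
```

```text
validation failed for argument at $[0]...
time_s: 20.9
ee_pos: [0.4605, -0.1103, 0.0281]
tool_rot: [0.001, 0.695, 0.719, -0.0]
ft_force: [-1.6, -14.3, -2.2]
grip_width: 0.0585
grip_force: 107.6
t 20.9 p [ 0.4605 -0.1103  0.0281] slant -0.01 B ax/lat mm 16.68 -1.64 S ax/lat -131.32 -1.68 zaxle 0.05175038577981432 F ax -14.24 lat -2.12 z -2.15 T [-2.7   0.4   0.18] w 0.058489625380371696
goto 0 6.5 -1.5 shift [-0.17   0.003  0.   ] turn -0.001
```

Aligned, with the cup force still short of the stop. I let the spring carry the axle toward the socket.

```bash
python3 -m creep '[[[0,-0.02,0,0,0],[0,-0.02,0,0,0],[0,-0.02,0,0,0],[0,-0.02,0,0,0],[0,-0.02,0,0,0],[0,0,0,0,0],[0,0,0,0,0],[0,0,0,0,0],[0,0,0,0,0],[0,0,0,0,0]]]'
python3 -c "
from g import *
goto(0,6.5,-1.5)"
```

```text
time_s: 22.15
ee_pos: [0.4607, -0.1158, 0.028]
tool_rot: [0.001, 0.694, 0.72, -0.0]
ft_force: [-1.2, -9.8, -1.8]
grip_width: 0.0587
grip_force: 107.6
t 22.15 p [ 0.4607 -0.1158  0.028 ] slant 0.03 B ax/lat mm 11.25 -1.68 S ax/lat -136.75 -1.62 zaxle 0.0516965061908176 F ax -9.77 lat -1.54 z -1.84 T [-1.96  0.44  0.17] w 0.05866884091056595
goto 0 6.5 -1.5 shift [-0.079  0.002  0.   ] turn 0.003
```

```bash
python3 -m creep '[[[0,-0.016,0,0,0],[0,-0.016,0,0,0],[0,-0.016,0,0,0],[0,-0.016,0,0,0],[0,-0.01,0,0,0],[0,0,0,0,0],[0,0,0,0,0],[0,0,0,0,0],[0,0,0,0,0],[0,0,0,0,0]]]'
python3 -c "
from g import *
goto(0,6.5,-1.5)"
```

```text
time_s: 23.4
ee_pos: [0.4611, -0.1198, 0.028]
tool_rot: [0.0, 0.694, 0.72, -0.0]
ft_force: [-2.2, -6.6, -1.3]
grip_width: 0.059
grip_force: 107.5
t 23.4 p [ 0.4611 -0.1198  0.028 ] slant 0.07 B ax/lat mm 7.25 -1.57 S ax/lat -140.75 -1.39 zaxle 0.05172947322239714 F ax -6.48 lat -2.42 z -1.35 T [-1.33  0.23  0.4 ] w 0.05897499460536869
goto 0 6.5 -1.5 shift [-0.012 -0.     0.   ] turn 0.007
```

```bash
python3 -m creep '[[[0,-0.01,0,0,0],[0,-0.008,0,0,0],[0,0,0,0,0],[0,0,0,0,0],[0.9,0,0,0,0],[0.9,0,0,0,0],[0.9,0,0,0,0],[0.9,0,0,0,0],[0.9,0,0,0,0],[0.9,0,0,0,0]]]' 40
python3 - <<'E'
from g import *
f=grab_frame('scene');
for d in nets.mark_of('roll','scene')[:2]: print(d['conf'],d['point'])
save('c.png',cv2.resize(f['img'][200:330,170:340],None,fx=4,fy=4,interpolation=2))
E
```

```text
time_s: 24.65
ee_pos: [0.461, -0.1203, 0.0279]
tool_rot: [0.0, 0.694, 0.72, -0.0]
ft_force: [-1.2, 0.3, -0.0]
grip_width: 0.0769
grip_force: 0.0
t 24.65 p [ 0.461  -0.1203  0.0279] slant 0.08 B ax/lat mm 6.7 -1.63 S ax/lat -141.3 -1.44 zaxle 0.051635162361178 F ax 0.38 lat -1.15 z -0.01 T [-0.03  0.06  0.01] w 0.07693408874231905
0.89 [0.4614, -0.1234, 0.0552]
```

View pics/c.png

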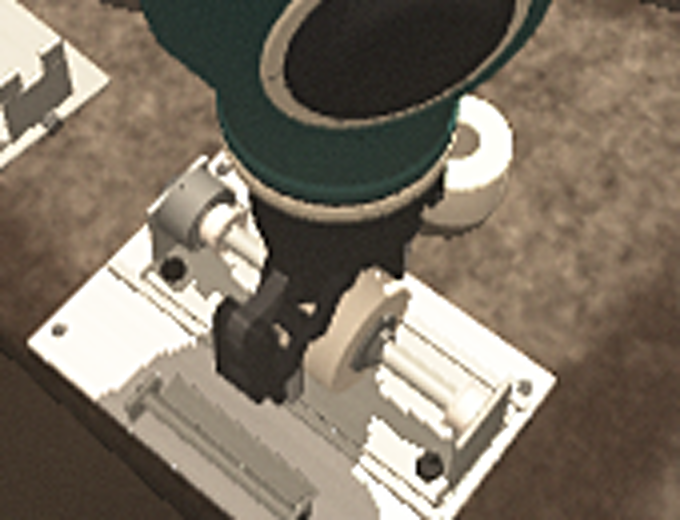

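Both ends of the axle sit in cup (220,225) and socket (465,405). I retract straight up.

```bash
python3 -m creep '[[[0.95,0,0,-0.1,0],[0.95,0,0,-0.15,0],[0.95,0,0,-0.2,0],[0.95,0,0,-0.3,0],[0.95,0,0,-0.3,0],[0.95,0,0,-0.4,0],[0.95,0,0,-0.4,0],[0.95,0,0,-0.4,0],[0.95,0,0,-0.2,0],[0.95,0,0,0,0]]]'
python3 - <<'E'
from g import *
for c in ('scene','wrist','top'):
  f=grab_frame(c)
  for l in ('roll','spare_roll'):
    for d in nets.mark_of(l,c)[:1]: print(c,l,d['conf'],d['point'])
  if c=='scene': a=cv2.resize(f['img'][200:330,170:340],(400,306))
  if c=='wrist': b=cv2.resize(f['img'],(400,300))
save('d.png',np.hstack([a[:300],b]))
E
```

```text
time_s: 26.0
ee_pos: [0.4613, -0.1202, 0.1755]
tool_rot: [0.0, 0.694, 0.72, 0.001]
ft_force: [0.2, -0.2, -0.8]
grip_width: 0.0809
grip_force: 0.0
t 26.0 p [ 0.4613 -0.1202  0.1755] slant 0.09 B ax/lat mm 6.77 -1.41 S ax/lat -141.23 -1.2 zaxle 0.19922702510413326 F ax -0.21 lat 0.17 z -0.79 T [-0.01 -0.    0.03] w 0.080872696143729
scene roll 0.61 [0.4594, -0.1233, 0.0517]
scene spare_roll 0.86 [0.5868, -0.099, -0.0006]
wrist roll 0.62 [0.4584, -0.1253, 0.0454]
wrist spare_roll 0.74 [0.5887, -0.0976, 0.0004]
top roll 0.95 [0.7811, 0.2446, 0.0276]
top spare_roll 0.56 [0.587, -0.1006, 0.0023]
```

View pics/d.png

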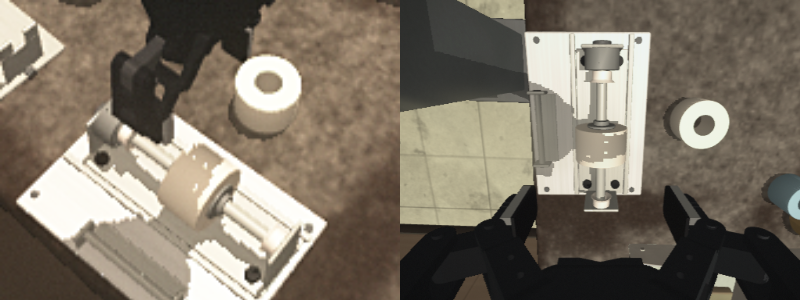

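The roll hangs level between cup (600,75) and socket (600,200), let go. The bystanders have not moved.

```bash
python3 -c "
from plant import workorder
print(workorder.hand_in())"
```

```text
the job is handed in; nothing more can be done
None
```

The roll is in the dispenser, with the axle level in cup and socket and the gripper clear, and I handed the job in at about 26 s; no verdict came back. Contrary to your wording, I brought the far end in with the slant sideways instead of tipped down, because the tool can only turn about its vertical axis; the cup force peaked at about 14.3 N, just under the 14.7 N of its stop.

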